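# Hang the mallet in its slotted ring holder

### The job

Take the small mallet out of the blue pot, put it handle-first down through the orange ring of the grey bench stand, and turn it under light pressure until its head finds the slot across the ring; then press it in until the head sits fully home, and let go. Never force it down hard on the ring, and leave the jar, the dish and the battery alone.

Things in the scene. Friction and masses are not known exactly. Their poses are not given: they have to be found in the camera images.
- mallet: small mallet, about 0.22 kg (varies), hanging upright with its head resting on the pot's rim. Origin: centre of the head's flat underside; x along the head (both ways round are equally good), z up. Head: aluminium block 60 x 22 x 36 mm (x, y, z from 0 to 36) with a round face, 30 mm across and 12 long, at each end (one black, one white; lowest point 4 mm above the underside)
- mallet_grip (a point): where to grasp the mallet: on its axis, 26 mm above the underside of the head (10 mm below its top), across the block's 22 mm (its y)
- mallet_foot (a point): lower end of the mallet's handle, 105 mm below the underside of the head. The red round handle is 16 mm across; from 16 to 11 mm below the underside it widens to a steel ferrule 22 mm across, which runs up to the head
- pot: fixed blue straight round pot, 52 mm across outside, wall 4 mm, 120 mm high, floor 6 mm; origin at the centre of its underside on the table
- stand: fixed grey bench stand. Origin on the table under the axis of its upright orange ring (66 mm across, bore 26 mm, open below). Base plate 115 x 90 x 8 mm, x from -50 to +66 mm; post at x = +39 to +57 mm, 119 mm high, lower than the ring. At no time may the contact forces on it, sideways ones too, add up to more than 40 N
- seat (a point): on the ring's axis, at the height of the ring's flat seat, 125 mm above the table: the mallet's origin belongs here. Axes as the stand's. Two spring balls in the bore grip the ferrule over the last 6 mm: the mallet's weight does not seat it; once in the slot it needs a further push of 2 to 10 N down to the hard stop at the seat
- horns (a point): on the ring's axis, 8 mm above the seat: height of the tops of two orange horns (44 long, 12.5 wide) that leave a slot 25 mm wide across the ring. The slot lies at an unmeasured angle, 0.12 to 0.92 rad anticlockwise (from above) from the stand's x axis; the ring does not turn along. A head more than about 0.06 rad off the slot rests on the horns, 8 mm too high
- screw_jar: screw jar with a yellow cap, 46 mm in diameter, 56 mm high, standing loose between pot and stand; origin at the centre of its underside. Leave alone
- magnet_dish: round grey dish with screws in it, 68 mm in diameter, 17 mm high, loose, behind the work; origin at the centre of its underside. Leave alone
- battery: upright block battery, 18 x 27 x 48 mm, dark grey with an orange top, loose, behind the work; origin at the centre of its underside. Leave alone
There are look-alikes about, which are no part of the job. What is meant by the mallet is not green, and is the larger of those in its own colour.

How it is judged:
By the outcome, as a careful person would: the job done as asked, in the order asked, and still so for the second after the job is handed in, with the robot touching nothing.
It also fails if it takes over 64 s, if anything falls off the work surface, if the arm or the gripper's body presses on something with over 40 N, if the wrist force passes 120 N, or if a joint passes its speed limit or range.

### The arm

A 6-joint arm with a two-finger parallel gripper is mounted at the origin on a cart in front of the work surface, level with it; the furniture and walls round the work are solid. World frame = base frame: x ahead of the robot, y to its left, z up, the work surface at z = 0. Lengths are in m, angles in rad, forces in N, time in s.
With the tool pointing down it reaches from about 0.375 to 0.925 m from the base axis. Payload 5.7 kg.
Tool frame: the origin (TCP) lies midway between the tips of the shut fingers; the grasp point (between the pads) lies 19 mm behind it; z points along the fingers, y is the line along which they close (so a half turn about z gives the same grasp; the last joint's range is limited). The gripper opens to 88 mm and grips with 3 to 60 N. Pads are 20 mm wide; open, the fingers measure 115 mm over their backs; the gripper's body (75 mm by 178 mm) begins 61 mm behind the grasp point.
Start: joints at [-1.227, 0.359, 1.51, -0, 1.272, -0.115], TCP at [0.266, -0.538, 0.223] pointing down, gripper open.
Joint ranges: [-2.97, 2.97], [-1.01, 2.36], [0.21, 2.38], [-0.96, 4.11], [0.2, 2.71], [-2.98, 2.98]. Speed limits (rad/s): [2.39, 2.39, 3.14, 3.14, 3.14, 3.14].

### API

Orientations are given as a unit quaternion [x, y, z, w].
In Python, from bench import move_ptp, servo_line, goto_joints, move_gripper, sleep, inverse_kinematics, capture, PlanningError, close_job, spot_in, silhouettes, current_clock, current_joint_pos, current_qvel, current_joint_torque, current_position, current_orientation, current_force, current_torque, current_finger_gap, current_grip_force gives the robot as it stands. Calls block until the motion is done:
- move_ptp(position, orientation): joint-space move of the TCP to a pose.
- servo_line(position, orientation=None, rate=0.15, contact_N=None): straight line of the TCP; orientation=None keeps the orientation; rate is the mean speed in m/s. With contact_N (N) it stops when the force on the tool has changed by that much, and returns True; else False.
- goto_joints(angles): joint-space move.
- move_gripper(opening): finger opening in m; the grip force is fixed at half the most; returns when the fingers have stopped.
- sleep(seconds).
- inverse_kinematics(position, orientation): joint angles nearest the present ones, or None.
- capture(name): name is "scene" or "top"; returns a dict with "image" (384x512x3 uint8, blue, green, red), "range_z" (384x512 float32, m along the optical axis (not along the pixel's ray), 0 where there is no reading), "intrinsics" (3x3 intrinsics, pixels), "R" (3x3) and "t" (3): a world point X has camera coordinates R X + t. Camera axes: x right, y down, z forward; pixel columns grow to the right and rows downward; lengths in m; the calibration is good to about 2 mm. A picture is of the moment at which its call begins.
A pose or a line that the arm cannot do raises PlanningError and nothing moves.
- close_job(): hands the job in; it is judged then, once.
Trained networks look in the newest picture that a camera, given by its name, has taken for a name from the list of things; names that differ only in an ending like _2 or _b are one class to them, and where a whole thing is asked for, a point or a joint stands for the part that bears it (a point fixed in the world has none). Each returns a list of dicts, best first, with "conf" (0 to 1); they miss things now and then, are a little off and sometimes report something else, mostly with a low value. They report only what shows in the picture. A call takes as long as a camera call. They do not tell look-alikes from the thing itself.
- spot_in(camera, query): "xy" ([column, row] in pixels, amid what is visible of it).
- silhouettes(camera, query): "region" (384x512 bool, what is visible of it) and "xy" ([column, row] in pixels, amid what is visible of it).
Readings, each from a call of its own:
- current_clock(): time.
- current_joint_pos(): joint angles.
- current_qvel(): joint speeds.
- current_joint_torque(): joint torques, N m.
- current_position(): TCP position.
- current_orientation(): TCP orientation.
- current_force(): force on the tool from outside, world axes, zero at the start.
- current_torque(): the same for the moment, N m.
- current_finger_gap(): finger opening in m.
- current_grip_force(): force on a finger pad.
Only numpy, scipy, OpenCV 4.12 (cv2) and the standard library are available. Lean on these libraries where they do the work, as an engineer would, in place of code of your own. Each camera call takes 0.05 s, during which the arm holds its last target. There are 200 camera calls.

## Working session

There is one attempt and no reset: what is moved stays moved. The work goes in short steps, each a Python script; the robot and the scene stay as the last script left them, time stands still between calls to the robot, and variables do not carry over. Pictures are saved under pics/ and viewed, at most 10 in all, crops included, and the job is handed in when it is done.

```bash
mkdir -p pics; ls
cat > h.py <<'E'
from bench import *
import numpy as np, cv2
def back(c,xy,z=None):
    """world point of pixel: by depth, or by given world height z"""
    K,R,t=c["intrinsics"],c["R"],c["t"]
    d=np.linalg.inv(K)@[xy[0],xy[1],1.]
    o=-R.T@t; w=R.T@d
    if z is None: s=c["range_z"][int(round(xy[1])),int(round(xy[0]))]
    else: s=(z-o[2])/w[2]
    return o+s*w
def cloud(c):
    K,R,t=c["intrinsics"],c["R"],c["t"]
    v,u=np.mgrid[:384,:512]; Z=c["range_z"]
    P=np.stack([(u-K[0,2])/K[0,0]*Z,(v-K[1,2])/K[1,1]*Z,Z],-1)
    return (P-t)@R
E
python3 - <<'E'
from h import *
print(current_clock(),current_position(),current_orientation(),current_finger_gap())
ims=[]
for n in("scene","top"):
    c=capture(n); cv2.imwrite(f"pics/{n}0.png",c["image"])
    print(n,-c["R"].T@c["t"],c["R"][2])
    for q in("mallet","pot","stand","screw_jar","magnet_dish","battery"):
        for s in silhouettes(n,q):
            if s["conf"]<.2: continue
            P=cloud(c)[s["region"]&(c["range_z"]>0)]
            print(q,round(s["conf"],2),np.round(s["xy"]),s["region"].sum(),np.round(np.median(P,0),3) if len(P) else"",np.round(P[:,2].max(),3) if len(P) else "")
print(current_clock())
E
```

```text
pics
0.0 [ 0.26549683 -0.53731632  0.22181018] [ 9.73802227e-01  2.27394810e-01 -1.15224440e-04 -8.99644278e-04] 0.08806212056539077
scene [0.10031121 0.65901891 0.65629501] [ 0.49466684 -0.67189247 -0.55123971]
mallet 0.84 [241. 222.] 821 [0.508 0.122 0.146] 0.157
mallet 0.78 [294. 243.] 406 [0.443 0.039 0.094] 0.106
mallet 0.6 [214. 277.] 1502 [0.477 0.235 0.125] 0.142
pot 0.74 [241. 258.] 1236 [0.495 0.134 0.068] 0.137
stand 0.66 [313. 193.] 2183 [ 0.52  -0.184  0.01 ] 0.134
screw_jar 0.73 [264. 213.] 347 [ 0.569 -0.042  0.053] 0.058
magnet_dish 0.62 [258. 173.] 321 [ 0.709 -0.232  0.006] 0.018
battery 0.6 [197. 211.] 226 [0.694 0.025 0.029] 0.049
top [ 0.47252618 -0.02338869  1.04570939] [ 0.11463584  0.01949701 -0.99321624]
mallet 0.83 [196. 220.] 600 [0.512 0.112 0.155] 0.162
mallet 0.59 [238. 251.] 265 [0.446 0.038 0.105] 0.11
pot 0.83 [204. 227.] 270 [0.505 0.1   0.087] 0.13
stand 0.73 [335. 218.] 2064 [ 0.517 -0.178  0.014] 0.138
screw_jar 0.71 [277. 194.] 286 [ 0.571 -0.046  0.057] 0.062
magnet_dish 0.75 [346. 137.] 616 [ 0.708 -0.225  0.007] 0.021
magnet_dish 0.39 [196. 220.] 595 [0.513 0.112 0.155] 0.162
magnet_dish 0.32 [274. 196.] 294 [ 0.57  -0.044  0.057] 0.062
battery 0.45 [243. 141.] 114 [0.699 0.02  0.046] 0.053
0.7
```

Run:
```python
import cv2
a=cv2.imread("pics/scene0.png")[130:340,150:390];b=cv2.imread("pics/top0.png")[100:300,130:400]
cv2.imwrite("pics/scene0c.png",cv2.resize(a,None,fx=2.8,fy=2.8,interpolation=2))
cv2.imwrite("pics/top0c.png",cv2.resize(b,None,fx=2.9,fy=2.9,interpolation=2))
```

```text
(no output)
```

View pics/scene0c.png

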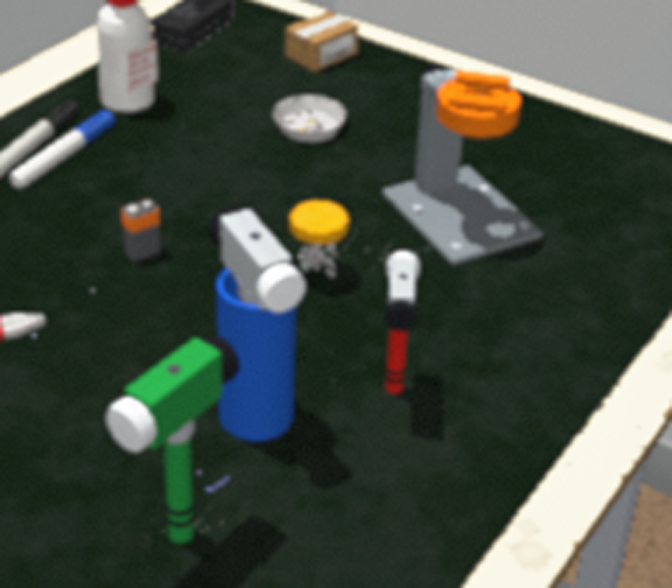

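View pics/top0c.png

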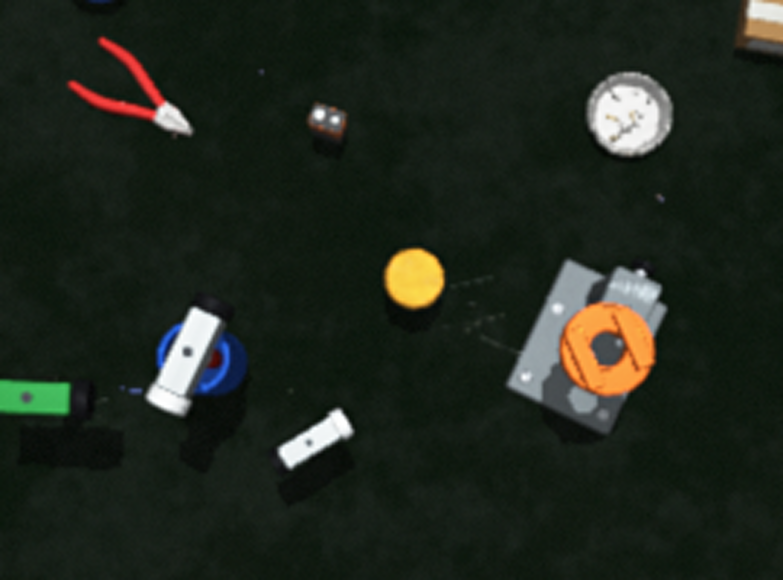

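The candidates are the silver-headed mallet in the pot (scene 241,222; top 196,220), a smaller silver and red one (scene 294,243; top 238,251), and a green one (scene 214,277). The mallet in the pot fits: it isn't green, it's the larger of the two silver and red ones, and its red handle shows inside the pot. I'll confirm that in one enlarged crop and measure.

```bash
cat >> h.py <<'E'
from scipy.optimize import minimize
T=np.linspace(0,2*np.pi,24,endpoint=False)
def proj(c,X):
    p=(X@c["R"].T+c["t"])@c["intrinsics"].T
    return p[:,:2]/p[:,2:]
HEAD=np.array([[x,y,z] for x in(-30,30) for y in(-11,11) for z in(0,36)])/1e3
FACE=[np.array([[s*x,15*np.cos(a),19+15*np.sin(a)] for x in(30,42) for a in T])/1e3 for s in(-1,1)]
HANDLE=np.array([[8*np.cos(a),8*np.sin(a),z] for z in(-105,-11) for a in T])/1e3
RING=np.array([[33*np.cos(a),33*np.sin(a),0] for a in T])/1e3
def pose(P,p):
    x,y,z,w=p; R=np.array([[np.cos(w),-np.sin(w),0],[np.sin(w),np.cos(w),0],[0,0,1]])
    return P@R.T+[x,y,z]
def fill(c,parts,S=4):
    m=np.zeros((384*S,512*S),np.uint8)
    for P in parts:
        h=cv2.convexHull(((proj(c,P)+.5)*S*16).astype(np.int32))
        cv2.fillConvexPoly(m,h,255,shift=4)
    return cv2.resize(m,(512,384),interpolation=cv2.INTER_AREA)/255.
def fit(obs,parts,p0,step):
    """obs: list of (capture, mask); parts(p)->hulls"""
    def cost(p): 
        s=0
        for c,m in obs:
            f=fill(c,parts(p)); s+=1-np.minimum(f,m).sum()/np.maximum(f,m).sum()
        return s/len(obs)
    sx=np.vstack([p0]+[np.add(p0,np.eye(len(p0))[i]*step[i]) for i in range(len(p0))])
    r=minimize(cost,p0,method="Nelder-Mead",options=dict(initial_simplex=sx,xatol=1e-4,fatol=1e-4,maxiter=150))
    return r.x,r.fun
def near(n,q,xy):
    return min(silhouettes(n,q),key=lambda s:np.hypot(*np.subtract(s["xy"],xy)))["region"]
def orange(c,reg):
    h=cv2.cvtColor(c["image"],cv2.COLOR_BGR2HSV)
    return (h[...,0]>4)&(h[...,0]<20)&(h[...,1]>150)&(h[...,2]>90)&cv2.dilate(reg.astype(np.uint8),np.ones((9,9))).astype(bool)
E
python3 - <<'E'
from h import *
cs={n:capture(n) for n in("scene","top")}
M={"scene":near("scene","mallet",(241,222)),"top":near("top","mallet",(196,220))}
St={n:orange(cs[n],near(n,"stand",xy)) for n,xy in(("scene",(313,193)),("top",(335,218)))}
hd=lambda p:[pose(P,p) for P in [HEAD]+FACE]
for w in(-.3,1.0,-1.0):
  for ns in(("scene","top"),("top",),("scene",)):
    if len(ns)<2 and w!=-.3: continue
    print(w,ns,*fit([(cs[n],M[n]) for n in ns],hd,[.51,.115,.12,w],[.01,.01,.005,.3]))
# ring: x,y,z(seat),thickness
rg=lambda p:[np.vstack([RING+[p[0],p[1],p[2]],RING+[p[0],p[1],p[2]-p[3]]])]
for ns in(("scene","top"),("top",),("scene",)):
    print("ring",ns,*fit([(cs[n],St[n]) for n in ns],rg,[.52,-.18,.125,.015],[.02,.02,.005,.005]))
for n in cs:
    P=cloud(cs[n]);m=St[n]&(cs[n]["range_z"]>0);Z=P[m]
    print(n,np.round(np.percentile(Z[:,2],[5,20,40,60,80,95]),4))
# pot rim check via blue, and plate
for n,xy in(("scene",(241,258)),("top",(204,227))):
    s=near(n,"pot",xy)&(cs[n]["range_z"]>0);P=cloud(cs[n])[s];P=P[P[:,2]>.112];print("rim",n,P.min(0),P.max(0),len(P))
a=cs["top"]["image"]
k=lambda r,c:cv2.resize(a[r-26:r+26,c-26:c+26],(400,400),interpolation=2)
b=cs["scene"]["image"]; 
cv2.imwrite("pics/crop1.png",np.hstack([k(220,198),k(220,338)]))
E
```

```text
-0.3 ('scene', 'top') [ 0.51338024  0.11496795  0.1202935  -0.46643528] 0.09669326508283183
-0.3 ('top',) [ 0.51424919  0.11551474  0.11822841 -0.46967501] 0.11349107879505471
-0.3 ('scene',) [ 0.51250462  0.11485828  0.11999823 -0.4828599 ] 0.06852324398994658
1.0 ('scene', 'top') [ 0.51354888  0.11500395  0.12073645 -0.46797789] 0.09736499189265546
-1.0 ('scene', 'top') [ 0.51339824  0.11497202  0.12065101 -0.46278029] 0.09778353792456213
ring ('scene', 'top') [ 0.51053836 -0.18012697  0.12489036  0.01979725] 0.11829532053498698
ring ('top',) [ 0.51074587 -0.18039041  0.12232309  0.01914333] 0.16538591278551262
ring ('scene',) [ 0.51130398 -0.18183193  0.12455606  0.02059966] 0.06776387109490478
scene [0.1055 0.1129 0.1217 0.1241 0.1294 0.1321]
top [0.1173 0.1249 0.1264 0.1286 0.1336 0.1355]
rim scene [0.47494191 0.11283079 0.11202921] [0.53580026 0.18846003 0.136328  ] 103
rim top [0.48715321 0.09040384 0.11201479] [0.53338223 0.14071853 0.15989459] 104
```

View pics/crop1.png

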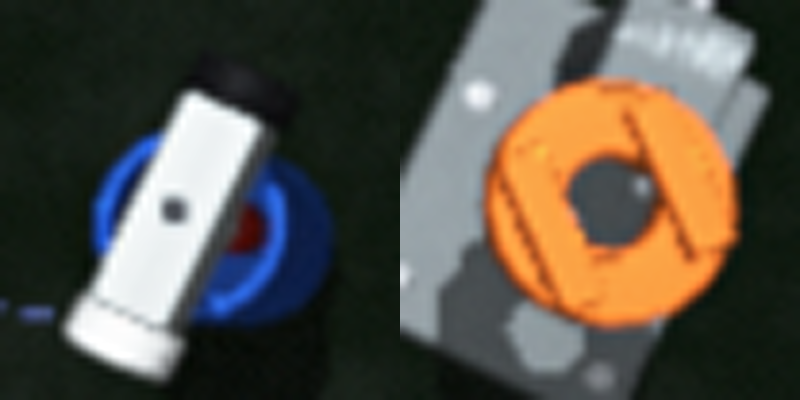

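The crop confirms it: the mallet in the pot (top 198,220) has a red handle and is the large one. The horn edges in the right half run along a common diagonal, which gives the slot direction. Next I'll compute that angle, then grasp and lift.

```bash
cat >> h.py <<'E'
def Q(psi): return [np.cos(psi/2),np.sin(psi/2),0,0]
E
python3 - <<'E'
from h import *
c=capture("top")
px=lambda x,y:((x-400)/400*52+312-.5,y/400*52+194-.5)
for a,b in(((690,258),(625,110)),((565,305),(500,180))):
    A,B=back(c,px(*a),.131),back(c,px(*b),.131);d=B-A;print("edge",A,B,np.arctan2(d[1],d[0]))
A,B=back(c,px(400,175),.008),back(c,px(485,0),.008);d=B-A;print("plate",np.arctan2(d[1],d[0]))
m=[.5134,.115,.1203];psi=-.467
print("pick ik",inverse_kinematics([m[0],m[1],m[2]+.011],Q(psi)),"place",inverse_kinematics([.511,-.181,.136],Q(.43)))
move_gripper(.05)
move_ptp([m[0],m[1],.24],Q(psi))
print(current_joint_pos(),current_position())
print(servo_line([m[0],m[1],m[2]+.011],Q(psi),rate=.12,contact_N=6))
f0=current_force();print(f0,current_position())
move_gripper(0)
print("gap",current_finger_gap(),current_grip_force(),current_force(),current_clock())
E
```

```text
edge [ 0.49516603 -0.19820385  0.131     ] [ 0.5349145  -0.18262914  0.131     ] 0.37344504634786896
edge [ 0.48338678 -0.16460452  0.131     ] [ 0.51690603 -0.14863297  0.131     ] 0.4446623577920996
plate -0.48269870502756534
pick ik [ 8.90240438e-02  3.58709091e-01  1.77428498e+00 -4.44089210e-16
  1.00859859e+00  2.12682037e+00] place [-4.67859097e-01  3.72829086e-01  1.73513727e+00 -4.44089210e-16
  1.03362629e+00  6.72937230e-01]
[ 8.81027666e-02  2.36340931e-01  1.64491981e+00 -2.13574534e-04
  1.26032770e+00  2.12648435e+00] [0.51360294 0.1144577  0.23996709]
False
[ 0.53113758 -0.00200713  0.36115096] [0.51400951 0.11502472 0.13189454]
gap 0.02168991459824637 29.971149265766144 [-0.52411599 -0.28612494  4.01766258] 5.9833
```

Run:
```python
from h import *
p=current_position()
print(servo_line([p[0],p[1],.15],rate=.08,contact_N=12),current_force())
print(servo_line([p[0],p[1],.30],rate=.15,contact_N=12),current_force())
move_ptp([.5105,-.181,.30],Q(.18)); sleep(.3)
print(current_force(),current_torque(),current_finger_gap(),current_position())
cs={n:capture(n) for n in("scene","top")}
for n in cs:
    for s in silhouettes(n,"mallet"): print(n,s["conf"],s["xy"],s["region"].sum())
    im=cs[n]["image"].copy()
    cv2.imwrite(f"pics/{n}1f.png",im)
a=cs["scene"]["image"][60:240,230:410];b=cs["top"]["image"][130:310,260:440]
cv2.imwrite("pics/lift.png",np.hstack([cv2.resize(k,(400,400),interpolation=2) for k in(a,b)]))
print(current_clock())
```

```text
False [ 0.68150658  0.79795821 -2.82788804]
False [-0.50522467 -0.9757043  -2.70993804]
[ 0.82401628 -0.56586062 -3.053496  ] [ 0.01305639 -0.04323337  0.00556485] 0.021916661187494055 [ 0.51075902 -0.18016373  0.30005962]
scene 0.94 [330.2, 95.3] 870
scene 0.63 [214.7, 274.5] 1488
top 0.96 [138.0, 235.9] 464
top 0.53 [237.8, 250.7] 220
9.15
```

View pics/lift.png

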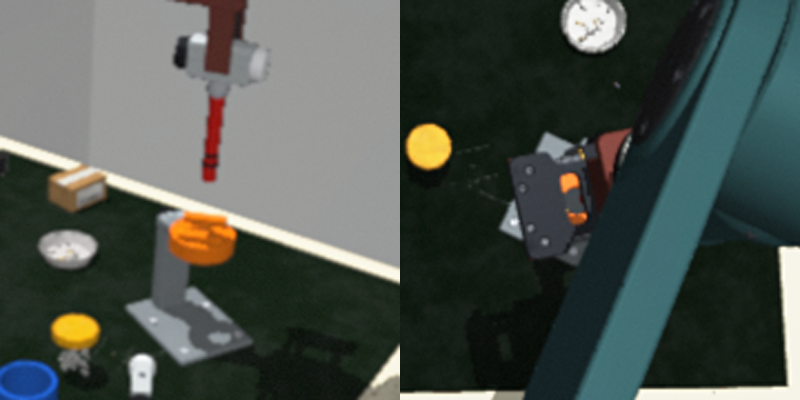

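The mallet hangs in the gripper (scene 330,95). Its red handle ends just above the ring, around (323,140). Now I'll compare the handle's line with the ring axis in the same camera.

```bash
cat >> h.py <<'E'
def red(c):
    b,g,r=[c["image"][...,i].astype(int) for i in range(3)]
    m=(r>100)&(g<.35*r)&(b<.35*r); k=np.zeros_like(m); k[60:210,290:370]=1
    return m&k
def tiltfit(c,m,p0,ztop):
    """handle axis: p=(x,y at ztop-16mm, tilt dx, dy per m, length)"""
    def parts(p):
        return [np.vstack([np.array([[8*np.cos(a)/1e3+p[0]-p[2]*l,8*np.sin(a)/1e3+p[1]-p[3]*l,ztop-l] for a in T]) for l in(.016,.105)])]
    return fit([(c,m)],parts,p0,[.004,.004,.05,.05])
E
python3 - <<'E'
from h import *
c=capture("scene"); m=red(c); p=current_position(); print(m.sum())
zt=p[2]-.011
P=cloud(c)[m&(c["range_z"]>0)]
ax=np.array([0,0,1.])
for lo,hi in((-.105,-.08),(-.08,-.055),(-.055,-.03),(-.03,-.014)):
    X=np.array([[p[0],p[1],zt+lo],[p[0],p[1],zt+hi]]);u=proj(c,X)
    rows=[r for r in range(int(u[1,1]),int(u[0,1])+1) if m[r].any()]
    d=[np.mean(np.nonzero(m[r])[0])-np.interp(r,u[::-1,1],u[::-1,0]) for r in rows]
    print(lo,u.round(1).tolist(),"dcol",np.round(np.mean(d),2) if d else None, "mm/px",1e3*(c["R"]@X[0]+c["t"])[2]/c["intrinsics"][0,0])
r,cc=np.nonzero(m);print("rows",r.min(),r.max(),"expected foot row",proj(c,np.array([[p[0],p[1],zt-.105]])))
f=-c["R"].T@c["t"]; h=(p-f)[:2];h/=np.hypot(*h);print("view dir",h,"lateral (image right)",c["R"][0])
# along-view offset of surface from range
q=P[(P[:,2]<zt-.02)];q=q[np.argsort(q[:,2])]
for k in np.array_split(q,4): print(k[:,2].mean().round(3),"along",np.median((k[:,:2]-p[:2])@h)*1e3,"lat",np.median((k[:,:2]-p[:2])@[h[1],-h[0]])*1e3)
# ring in same terms: orange hi pixels
o=orange(c,near("scene","stand",(313,193)))
rg=lambda p:[np.vstack([RING+[p[0],p[1],.125],RING+[p[0],p[1],.105]])]
print("ring scene",*fit([(c,o)],rg,[.51,-.18],[.01,.01]))
E
```

```text
157
-0.105 [[323.5, 139.6], [324.7, 129.2]] dcol 0.18 mm/px 2.1775241727536683
-0.08 [[324.7, 129.2], [325.8, 118.5]] dcol 0.17 mm/px 2.148319996161481
-0.055 [[325.8, 118.5], [327.0, 107.5]] dcol 0.05 mm/px 2.1191158195692945
-0.03 [[327.0, 107.5], [327.8, 100.3]] dcol -0.21 mm/px 2.0899116429771083
rows 105 140 expected foot row [[323.53417751 139.58103214]]
view dir [ 0.43891886 -0.8985267 ] lateral (image right) [-0.80237971 -0.59676857  0.00735375]
0.197 along -6.239899529603071 lat 0.389001004850294
0.223 along -6.47984143429418 lat 0.4165747535841614
0.242 along -6.3076393374293565 lat -0.23137804032166967
0.26 along -6.437001644362848 lat 0.24873530642983982
ring scene [ 0.51048635 -0.18028554] 0.06425205813060841
```

Run:
```python
from h import *
X=[.5105,-.1803]
h=servo_line([*X,.165],Q(.18),rate=.08,contact_N=4); print(h,current_position(),current_force(),current_torque())
if not h:
    h=servo_line([*X,.140],Q(.18),rate=.015,contact_N=4); print(h,current_position(),current_force(),current_torque())
print(current_finger_gap(),current_clock())
```

```text
False [ 0.51072875 -0.18036219  0.16540936] [-0.49828539  0.11032537 -1.90895206] [ 0.02212064 -0.02396206 -0.03739005]
True [ 0.51051138 -0.1803049   0.14448458] [-1.07709831  0.12030812  4.88154411] [ 0.059069    0.09310416 -0.01575469]
0.022341413542455633 12.3333
```

Run:
```python
from h import *
X=[.5105,-.1803]; psi=.18; W=-2.2
z=current_position()[2]; n=0
while psi<.52:
    psi+=.03
    hit=servo_line([*X,z],Q(psi),rate=.03,contact_N=8)
    N=current_force()[2]-W; p=current_position()
    print(round(psi,2),hit,"z",p[2].round(4),"N",N.round(1),"T",current_torque()[2].round(3))
    if N<3.5:                      # pressure lost: follow down
        h=servo_line([*X,z-.003],Q(psi),rate=.015,contact_N=4); z=current_position()[2]
        print("  follow",h,z.round(4),current_force().round(1))
        if z<.1425: break
    elif N>10: z+=.0004
print(current_clock(),current_finger_gap(),psi)
```

```text
0.21 False z 0.1446 N 2.5 T -0.001
  follow True 0.1443 [-2.7 -0.2  6.6]
0.24 False z 0.1444 N 3.6 T -0.003
0.27 False z 0.1444 N 3.1 T -0.02
  follow True 0.1437 [0.2 0.7 6.6]
0.3 False z 0.1438 N 4.7 T -0.0
0.33 False z 0.1433 N 0.1 T 0.026
  follow False 0.1405 [ 2.1 -3.7 -3.2]
14.35 0.021693638463071575 0.33000000000000007
```

The head has dropped into the slot near ψ=0.33. I'll centre the yaw slightly and then press it home.

Run:
```python
from h import *
X=[.5105,-.1803]
p=current_position(); print(p,current_torque())
for psi in(.35,.37,.39):
    h=servo_line([*X,p[2]],Q(psi),rate=.03,contact_N=6); print(psi,h,current_force().round(1),current_torque().round(3),current_position().round(4))
    if h or abs(current_torque()[2])>.08: break
h=servo_line([*X,.1335],Q(psi),rate=.012,contact_N=14); print(h,current_position().round(4),current_force().round(1),current_torque().round(3),current_clock())
```

```text
[ 0.5105647  -0.18075869  0.14045419] [-0.70888391 -0.30066819  0.05774084]
0.35 False [ 1.4 -3.8 -2.6] [-0.658 -0.331 -0.017] [ 0.5105 -0.1805  0.1404]
0.37 False [ 1.4 -3.3 -1.6] [-0.523 -0.351  0.015] [ 0.5105 -0.1803  0.1405]
0.39 False [ 2.  -2.4 -3.1] [-0.488 -0.37  -0.052] [ 0.5106 -0.1803  0.1405]
True [ 0.51   -0.18    0.1364] [-0.5 -0.1  4.1] [ 0.06  -0.083  0.112] 15.5333
```

Run:
```python
from h import *
psi=.38
for i in range(3):
    p=current_position(); 
    h=servo_line([.5105,-.1803,p[2]-.003],Q(psi),rate=.01,contact_N=14)
    print(h,current_position().round(4),current_force().round(1),current_torque().round(3),current_finger_gap())
c=capture("scene");cv2.imwrite("pics/seat.png",cv2.resize(c["image"][110:210,270:370],(600,600),interpolation=2))
print(current_clock())
```

```text
True [ 0.5102 -0.1804  0.1364] [ 0.1 -0.7  4. ] [-0.176 -0.052  0.024] 0.02165081213214915
True [ 0.5103 -0.1806  0.1364] [-0.3 -0.9  5.5] [-0.053  0.026  0.088] 0.02199547397347813
True [ 0.5103 -0.1807  0.1364] [ 0.  -1.   5.1] [ 0.036 -0.001  0.015] 0.021907565500130878
16.2333
```

View pics/seat.png

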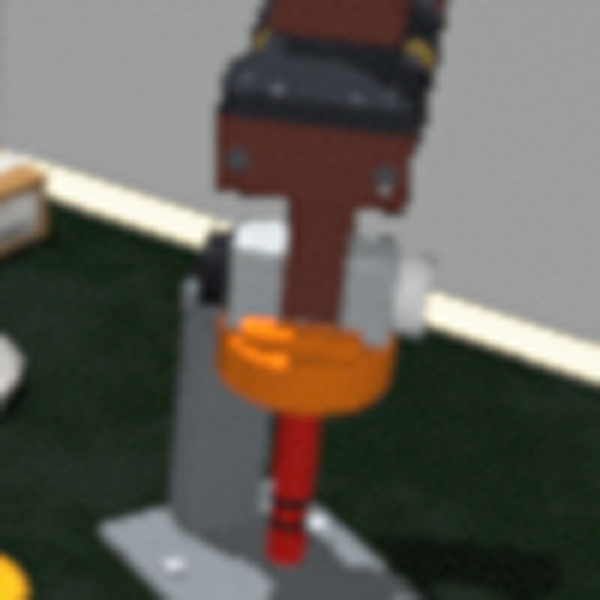

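The head has dropped 8.1 mm from the horns and stops at the same height on repeated presses, so it's at the hard stop. I'll release, back off and check.

Run:
```python
from h import *
p=current_position()
servo_line([p[0],p[1],.1372],Q(.38),rate=.01); print(current_force().round(1))
move_gripper(.06)
servo_line([p[0],p[1],.30],rate=.15)
move_ptp([.40,.35,.35],Q(.38)); sleep(.3)
cs={n:capture(n) for n in("scene","top")}
M=[(cs[n],near(n,"mallet",proj(cs[n],np.array([[.51,-.18,.145]]))[0])) for n in cs]
print([m.sum() for _,m in M])
full=lambda p:[pose(P,p) for P in [HEAD]+FACE]
print("top fit",*fit(M[1:],full,[.51,-.18,.125,.38],[.01,.01,.005,.2]))
P=cloud(cs["top"])[M[1][1]&(cs["top"]["range_z"]>0)];print("head top z",np.percentile(P[:,2],[30,50,70,90]),"(in pot read .155-.162 for .156)")
P=cloud(cs["scene"])[M[0][1]&(cs["scene"]["range_z"]>0)];print("scene",np.percentile(P[:,2],[90,97]))
a=cs["scene"]["image"][110:210,270:370];b=cs["top"]["image"][180:260,295:375]
cv2.imwrite("pics/end.png",np.hstack([cv2.resize(k,(400,400),interpolation=2) for k in(a,b)]))
print(current_clock())
```

```text
[-0.1 -2.8  1.4]
[np.int64(730), np.int64(626)]
top fit [ 0.50995843 -0.18072772  0.1287465   0.36587822] 0.0638930793604634
head top z [0.15775229 0.16110774 0.16278839 0.16414501] (in pot read .155-.162 for .156)
scene [0.16031544 0.16130523]
20.9667
```

View pics/end.png

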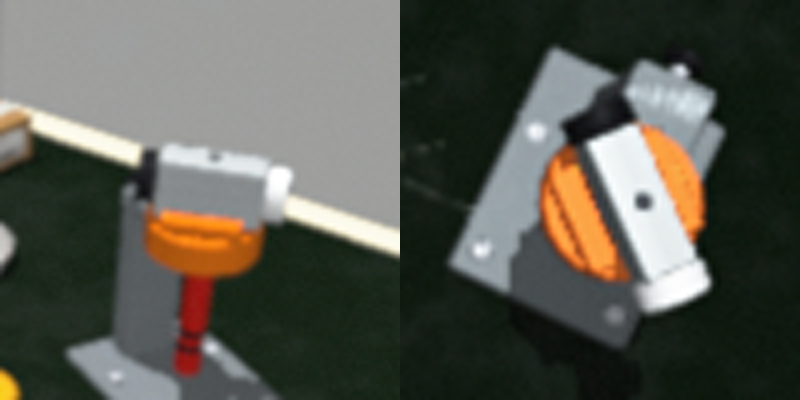

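The mallet sits in the slot between the horns: head top at about 0.161 m, yaw 0.37. I eased up 0.8 mm before letting go, so I'll press once gently from above with shut fingers to make sure it's home.

Run:
```python
from h import *
X=[.5103,-.1806]
move_ptp([*X,.25],Q(.38)); move_gripper(0)
servo_line([*X,.172],Q(.38),rate=.1)
for i in range(2):
    z=current_position()[2]
    h=servo_line([*X,.157],Q(.38),rate=.012,contact_N=13); print(h,current_position().round(4),current_force().round(1))
    sleep(.1)
servo_line([*X,.26],rate=.1)
move_ptp([.40,.35,.35],Q(.38)); sleep(.5)
c=capture("scene");m=near("scene","mallet",proj(c,np.array([[.51,-.18,.145]]))[0])
P=cloud(c)[m&(c["range_z"]>0)];print("scene",np.percentile(P[:,2],[90,97]),current_clock())
```

```text
True [ 0.5108 -0.1798  0.1613] [-0.5  0.9  6.6]
True [ 0.5108 -0.1798  0.1613] [-0.6  0.7  6.2]
scene [0.05589002 0.05676164] 29.9167
```

Run:
```python
from h import *
cs={n:capture(n) for n in("scene","top")}
a=cs["scene"]["image"][130:290,190:390];b=cs["top"]["image"][110:270,180:380]
cv2.imwrite("pics/fin.png",np.hstack([cv2.resize(k,(400,320),interpolation=2) for k in(a,b)]))
```

```text
(no output)
```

View pics/fin.png

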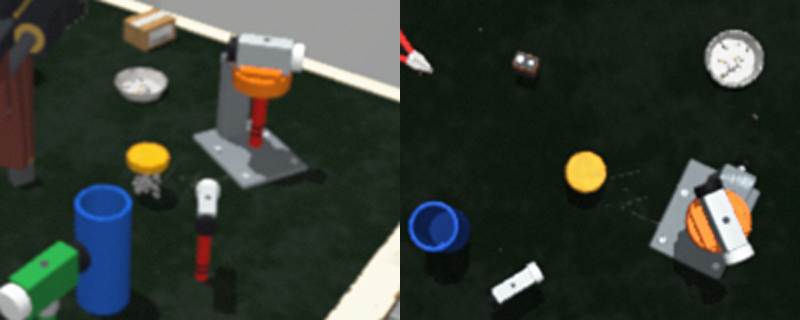

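The mallet is seated in the ring (scene about 322,156), the pot is empty, and the jar, dish and battery are where they were. The arm is clear, so I'm handing it in.

```bash
python3 -c "
from bench import *
print(close_job())"
```

```text
the job is handed in; nothing more can be done
None
```

The job is handed in: the mallet is out of the pot and pressed fully home in the stand's slot, stopping at the seat height on repeated light presses; it was then let go, and the jar, dish and battery were not touched.

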